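# Register a steel block against a flip stop

### The job

On the stop fixture, first flip the raised stop flag fully down onto its rest, then slide the steel block along the bed, without lifting it, until its long side lies flat against the fence and its end sits squarely on the lowered flag. Press it home against the flag gently, with about 10 N (never over 20 N) for a second, then let go and leave it seated there; also press the flag itself with less than 25 N and leave the other things alone.

Things in the scene. Friction and masses are not known exactly. Their poses are not given: they have to be found in the camera images.
- fixture: Flat aluminium bed, 120 (x) x 300 (y) x 12 mm, fixed to the worktop, with a steel fence along its far long edge. Origin: centre of the underside; z up; y runs along the fence (robot's left), x points across the bed to the fence. Bed top at z = 12 mm. Fence: 28 mm high above the bed (top at z = 40 mm), from x = 30 mm (its working face) to x = 50 mm, over the full length.
- flip_stop: Dark steel saddle 20 x 38 mm fixed on top of the fence, with two 7 mm ears (25 mm high) that carry the stop flag, and a small black clamp knob behind. Its place along the fence differs from case to case. Origin: on the fence's top, under the hinge pin; axes parallel to the fixture's. Includes the flag.
- flag (a joint): Angle of the stop flag about the hinge pin (parallel to the fixture's y): 0 = fully down on its rest (lip reaching level over the bed towards the robot, tongue hanging down to 3 mm above the bed), growing as it is raised; 1.57 = standing straight up; range 0 to 1.75. Friction hinge of about 0.12 N m: it stays where it is left and has no spring.
- flag_hinge (a point): On the hinge pin's axis at the middle of the flag, 16 mm above the fence's top (44 mm above the bed).
- flag_lip (a point): On the flag's lip, the place to push it down: 62 mm from the hinge axis and 6 mm off it, on the face that is the top when the flag is down and the back (away from the robot) when it is up. The steel arm is 16 mm wide (y), 10 mm thick, and ends 75 mm from the hinge axis.
- stop_face (a point): On the flag's tongue, centre of the stop face that meets the block; its y axis is the hinge axis and is the outward normal, towards the block. When down the flat face spans x = -10 to +28 mm of the fixture, from 3 mm above the bed to above the block's top. The flag has 12 mm of metal at the tongue (6 mm either side of the hinge's middle).
- steel_block: Plain grey steel block 60 x 34 x 24 mm (its x, y, z) of about 0.4 kg, lying loose on the bed on the +y side of the flip stop, off the fence and a little askew; its +x end faces the stop. Origin: centre of the underside. Slides on the bed with 1.4 to 3.5 N.
- block_end (a point): Centre of the block's end face that is to meet the flag, 30 mm along the block's x from its centre, 12 mm up.
- puck: Black round specimen mount, diameter 30, height 16 mm, standing loose on the bed at the far (-y) side of the stop; not to be disturbed. Origin: centre of the underside.
- ring_gauge: Steel ring, 62 mm across, 16 mm high, lying behind the fixture; leave alone.
- screwdriver: Screwdriver with orange handle, 172 mm long, lying to the right of the fixture; leave alone.
- tweezers: Steel tweezers, 120 mm long, lying to the right of the fixture; leave alone.
- beaker: Clear beaker, 55 mm across, 71 mm high, to the right behind the screwdriver; leave alone.
Things that resemble listed ones, but are neither listed nor needed, are in the scene too. Of the things like the steel_block, leave any that is blue, pink or yellow; of the rest the smaller one is meant.

How it is judged:
By the outcome, as a careful person would: the job done as asked, in the order asked, and still so for the second after the job is handed in, with the robot touching nothing.
It also fails if it takes over 72 s, if anything falls off the work surface, if the arm or the gripper's body presses on something with over 40 N, if the wrist force passes 120 N, or if a joint passes its speed limit or range.

### The arm

A 6-joint arm with a two-finger parallel gripper is mounted at the origin on a cart in front of the work surface, level with it; the furniture and walls round the work are solid. World frame = base frame: x ahead of the robot, y to its left, z up, the work surface at z = 0. Lengths are in m, angles in degrees, forces in N, time in s.
With the tool pointing down it reaches from about 0.35 to 0.875 m from the base axis. Payload 4.2 kg.
Tool frame: the origin (TCP) lies at the centre of the arm's flange, where the gripper is bolted on; the fingertips stand 182 mm ahead of it and the grasp point (between the pads) lies 164 mm ahead of it (r.nose_length is the distance from the TCP to the fingertips, in m); z points along the fingers, y is the line along which they close (so a half turn about z gives the same grasp; the last joint's range is limited). The gripper opens to 87 mm and grips with 3 to 60 N. Pads are 19 mm wide; open, the fingers measure 117 mm over their backs; the gripper's body (75 mm by 190 mm) begins 51 mm behind the grasp point.
Start: joints at [-49.183, 22.042, 0.453, 0, -68.411, -14.817], TCP at [0.274, -0.562, 0.405] pointing down, gripper open.
Joint ranges: [-179.83, 179.83], [-69.29, 118.12], [-61.27, 80.66], [-181.25, 117.63], [-171.15, -9.14], [-177.46, 177.46]. Speed limits (degrees/s): [159.86, 159.86, 180, 180, 180, 180].

### API

Orientations are given as a 3x3 rotation matrix whose columns are the frame's x, y, z axes.
In Python, from station import r, vision gives the robot as it stands. The module is installed in compiled form; this text tells all that it offers.
- The arm moves only by the shell command python3 -m creep 'ROWS'. ROWS is JSON, a list of rows, each a list of 7 numbers: the opening, from -1 (shut) to 1 (fully open), then the shift along the tool's x, y, z in mm, then the turn, a rotation vector about the tool's x, y, z in degrees. A call has 1 to 8 rows; each row is the pose to reach, as a shift and turn from the pose commanded when the call began, along the tool's axes at that moment; what a row does not reach only later rows make up. A row lasts 1/12 s, in which the tool goes at most 41.7 mm and 7.16 degrees, less where a joint would pass 70% of its speed; a pose out of reach is approached as far as the arm can. A call with a gripper value outside its range is refused whole. The fingers move at their own pace and stop on an object; the grip force is fixed at half the most. Time passes only in rows, so rows that repeat a pose let the fingers close. It gives the time, the measured TCP pose, the force, the opening and the grip force at its end, in the units of the state.
- r.sense(): the state, without advancing time (a new reading comes with each control period).
- vision.capture(name): name is "scene" or "top"; returns (picture, depth): 400x640x3 uint8, red, green, blue; 400x640 float32, m along the optical axis (not along the pixel's ray), 0 where there is no reading.
- vision.camera_model(name): a dict with "vertical_fov" (degrees; the focal length in pixels is half the picture's height over the tangent of half this angle, whatever the lens; pixels are square), "cx", "cy" (the principal point, pixels), "extrinsics" (4x4, takes a point from camera to world coordinates). Camera axes: x right, y down, z forward; pixel columns grow to the right and rows downward; lengths in m; the calibration is good to about 2 mm. A picture is of the moment at which its call begins. camera_model takes no time and is no camera call.
- r.finish_job(): hands the job in; it is judged then, once.
Trained networks look in the newest picture that a camera, given by its name, has taken for a name from the list of things; names that differ only in an ending like _2 or _b are one class to them, and where a whole thing is asked for, a point or a joint stands for the part that bears it (a point fixed in the world has none). Each returns a list of dicts, best first, with "conf" (0 to 1); they miss things now and then, are a little off and sometimes report something else, mostly with a low value. They report only what shows in the picture. A call takes as long as a camera call. They do not tell look-alikes from the thing itself.
- vision.find_in(camera, thing): "uv" ([column, row] in pixels, amid what is visible of it).
- vision.cut_out(camera, thing): "region" (400x640 bool, what is visible of it) and "uv" ([column, row] in pixels, amid what is visible of it).
The state is a dict: "time_s": time; "joints": joint angles; "joint_velocities": joint speeds; "effort": joint torques, N m; "tcp_pos": TCP position; "ee_rot": TCP orientation; "wrist_force": force on the tool from outside, world axes, zero at the start; "moment": the same for the moment, N m; "gripper_width": opening from 0.0 (shut) to 1.0 (fully open); "gripper_force": force on a finger pad.
Only numpy, scipy, OpenCV 4.12 (cv2) and the standard library are available. Lean on these libraries where they do the work, as an engineer would, in place of code of your own. Each camera call takes 0.05 s, during which the arm holds its last target. There are 200 camera calls.

## Working session

There is one attempt and no reset: what is moved stays moved. The work goes in short steps, Python scripts to look and compute and a shell command to move; the robot and the scene stay as the last step left them, time stands still between calls to the robot, and variables do not carry over. Pictures are saved under pics/ and viewed, at most 10 in all, crops included, and the job is handed in when it is done.

```bash
mkdir -p pics
cat > h.py <<'E'
import numpy as np, cv2
from station import r, vision
def cap(n):
    rgb,d=vision.capture(n); return rgb,d
def cloud(n,d):
    m=vision.camera_model(n); H,W=d.shape
    f=H/2/np.tan(np.radians(m["vertical_fov"])/2)
    v,u=np.mgrid[:H,:W]
    P=np.stack([(u-m["cx"])*d/f,(v-m["cy"])*d/f,d],-1)
    T=np.array(m["extrinsics"]); return P@T[:3,:3].T+T[:3,3]
E
python3 - <<'E'
from h import *
s=r.sense(); print(s["tcp_pos"],np.round(s["ee_rot"],3).tolist(),s["time_s"],s["wrist_force"],r.nose_length)
for n in("scene","top"):
    rgb,d=cap(n); P=cloud(n,d); np.save(n+".npy",P); cv2.imwrite(f"pics/{n}0.png",rgb[...,::-1])
    for t in("fixture","flip_stop","flag","steel_block","puck","ring_gauge"):
        for o in vision.cut_out(n,t)[:4]:
            m=o["region"]&(d>0); q=P[m]
            print(n,t,round(o["conf"],2),np.round(o["uv"]),m.sum(),np.round(np.median(q,0),3),np.round(np.percentile(q,2,0),3),np.round(np.percentile(q,98,0),3))
E
```

```text
[ 0.27392101 -0.56154774  0.40366727] [[-0.899, -0.438, -0.001], [-0.438, 0.899, 0.002], [0.0, 0.002, -1.0]] 0.0 [-0.41609129 -0.29483863  0.69351745] 0.1822
scene fixture 0.72 [291. 232.] 4709 [ 0.514 -0.022  0.012] [ 0.452 -0.173 -0.001] [0.563 0.118 0.041]
scene flip_stop 0.67 [308. 195.] 400 [ 0.546 -0.101  0.087] [ 0.511 -0.182 -0.002] [ 0.639 -0.088  0.13 ]
scene flag 0.84 [311. 190.] 341 [ 0.544 -0.102  0.093] [ 0.511 -0.191 -0.002] [ 0.662 -0.098  0.13 ]
scene steel_block 0.97 [206. 273.] 471 [0.536 0.197 0.022] [ 0.523  0.165 -0.   ] [0.559 0.225 0.026]
scene steel_block 0.77 [276. 250.] 431 [0.486 0.042 0.034] [0.472 0.01  0.013] [0.509 0.068 0.038]
scene steel_block 0.74 [308. 288.] 936 [0.353 0.045 0.031] [ 0.333  0.001 -0.001] [0.401 0.081 0.035]
scene steel_block 0.67 [253. 314.] 514 [0.378 0.183 0.022] [0.366 0.152 0.003] [0.399 0.21  0.026]
scene puck 0.69 [337. 210.] 108 [ 0.503 -0.157  0.026] [ 0.491 -0.171  0.016] [ 0.518 -0.145  0.031]
scene puck 0.54 [307. 190.] 310 [ 0.542 -0.102  0.097] [ 0.511 -0.178  0.   ] [ 0.615 -0.098  0.13 ]
scene ring_gauge 0.55 [279. 1
[... 562 characters left out ...]
 0.039]
top steel_block 0.95 [314. 269.] 401 [ 0.347 -0.094  0.03 ] [ 0.313 -0.128  0.024] [ 0.379 -0.059  0.035]
top steel_block 0.89 [268. 263.] 477 [0.356 0.037 0.031] [ 0.333 -0.002  0.007] [0.379 0.078 0.036]
top steel_block 0.71 [222. 255.] 260 [0.382 0.175 0.022] [0.366 0.149 0.002] [0.398 0.208 0.027]
top steel_block 0.65 [271. 219.] 260 [0.488 0.036 0.034] [0.472 0.006 0.016] [0.508 0.065 0.039]
top puck 0.69 [270. 218.] 257 [0.488 0.036 0.034] [0.472 0.006 0.017] [0.507 0.065 0.039]
top puck 0.66 [318. 194.] 163 [ 0.545 -0.109  0.101] [ 0.51  -0.125  0.042] [ 0.566 -0.09   0.132]
top ring_gauge 0.5 [325. 159.] 286 [ 0.687 -0.116  0.013] [ 0.66  -0.143 -0.003] [ 0.716 -0.088  0.019]
```

```bash
python3 - <<'E'
import cv2
a=cv2.imread("pics/scene0.png")[150:340,150:400]
cv2.imwrite("pics/c0.png",cv2.resize(a,None,fx=3,fy=3,interpolation=cv2.INTER_CUBIC))
E
python3 - <<'E'
import sys; sys.path.insert(0,'.')
from h import *
P=np.load("top.npy"); S=np.load("scene.npy")
for n,Q in(("top",P),("scene",S)):
    x,y,z=Q[...,0],Q[...,1],Q[...,2]
    # fence top edges per y
    m=(abs(z-.040)<.005)&(x>.52)&(x<.60)&(y>-.2)&(y<.15)
    q=Q[m]; 
    for lo in np.arange(-.19,.13,.04):
        w=q[(q[:,1]>lo)&(q[:,1]<lo+.04)]
        if len(w)>5: print(n,"fence",round(lo+.02,2),np.round(np.percentile(w[:,0],[2,98]),4),len(w),np.round(np.median(w[:,2]),4))
    print("y ext",np.round(np.percentile(q[:,1],[0.5,99.5]),4))
    b=Q[(z>.030)&(z<.045)&(x>.45)&(x<.525)&(y>-.03)&(y<.1)]
    rc=cv2.minAreaRect((b[:,:2]*1000).astype(np.float32)); print(n,"block",rc,np.median(b[:,2]))
    f=Q[(z>.068)&(z<.16)&(x>.47)&(x<.62)&(y>-.2)&(y<0)]
    print(n,"flag",len(f),np.round(np.percentile(f,[1,50,99],axis=0),4).tolist())
    for lo in np.arange(.07,.14,.012):
        w=f[(f[:,2]>lo)&(f[:,2]<lo+.012)]
        if len(w): print("  z",round(lo,3),len(w),np.round(np.percentile(w,[5,95],axis=0)[:,:2],4).tolist())
E
```

```text
top fence -0.17 [0.5386 0.559 ] 65 0.0386
top fence -0.13 [0.5399 0.5665] 65 0.0389
top fence -0.09 [0.5399 0.5634] 43 0.0393
top fence -0.05 [0.5406 0.5605] 87 0.0384
top fence -0.01 [0.5412 0.5604] 84 0.0385
top fence 0.03 [0.543  0.5619] 79 0.0386
top fence 0.07 [0.5428 0.5615] 83 0.0386
top fence 0.11 [0.5439 0.5637] 61 0.0382
y ext [-0.1805  0.115 ]
top block ((490.1885070800781, 35.89553451538086), (34.864967346191406, 60.81733703613281), 7.714492321014404) 0.03436249578303041
top flag 101 [[0.509, -0.1141, 0.0728], [0.5391, -0.1081, 0.1051], [0.5558, -0.1, 0.1327]]
  z 0.07 7 [[0.509, -0.1134], [0.5432, -0.1036]]
  z 0.082 5 [[0.5097, -0.113], [0.5386, -0.1036]]
  z 0.094 43 [[0.5115, -0.1116], [0.5473, -0.1026]]
  z 0.106 18 [[0.5117, -0.1121], [0.5477, -0.1022]]
  z 0.118 19 [[0.5464, -0.1141], [0.5558, -0.1002]]
  z 0.13 9 [[0.5501, -0.1141], [0.5557, -0.1058]]
scene fence -0.17 [0.5404 0.5612] 68 0.0389
scene fence -0.13 [0.5402 0.5645] 25 0.0394
scene fence -0.09 [0.5406 0.581 ] 82 0.0395
scene fence -0.05 [0.5413 0.5631] 107 0.0386
scene fence -0.01 [0.5422 0.5639] 106 0.039
scene fence 0.03 [0.5428 0.5646] 112 0.0385
scene fence 0.07 [0.5445 0.5654] 114 0.0383
scene fence 0.11 [0.5445 0.5657] 85 0.0385
y ext [-0.1788  0.1177]
scene block ((492.0469665527344, 37.821388244628906), (36.44957733154297, 62.7586784362793), 9.31972599029541) 0.03477725749840738
scene flag 275 [[0.5103, -0.1127, 0.069], [0.5384, -0.1014, 0.1001], [0.5588, -0.0975, 0.1322]]
  z 0.07 50 [[0.5112, -0.1086], [0.553, -0.0983]]
  z 0.082 56 [[0.5112, -0.1076], [0.5556, -0.0977]]
  z 0.094 83 [[0.5121, -0.1111], [0.5542, -0.0989]]
  z 0.106 42 [[0.5125, -0.1115], [0.5554, -0.0986]]
  z 0.118 29 [[0.5473, -0.1119], [0.5579, -0.0992]]
  z 0.13 9 [[0.5481, -0.1113], [0.5554, -0.0987]]
```

View pics/c0.png

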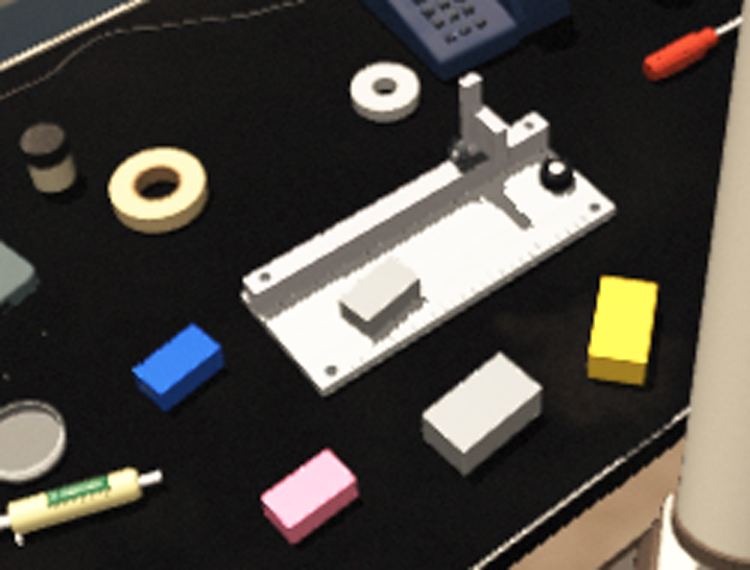

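View pics/top0.png

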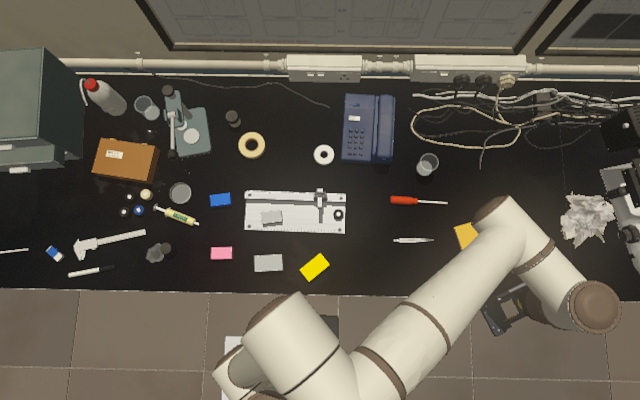

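Candidates in the scene view are the grey block on the bed (276,250), the larger grey one (308,288), blue (206,273), pink (253,314) and yellow. I choose (276,250): it is the smaller grey one, lies on the bed, measures 61x35 mm and its top is at 36 mm. The flag stands upright, with its hinge near x 0.551, y −0.106, and the fence yaw is about −1°.

```bash
cat > g.py <<'E'
# where the closed tip is, and shift/turn in tool axes to tip target x y z and tool-x yaw
import sys
from h import *
from scipy.spatial.transform import Rotation as Ro
def go(x,y,z,yaw=179.0):
    s=r.sense(); R=np.array(s["ee_rot"]); p=np.array(s["tcp_pos"])
    a=np.radians(yaw); X=np.array([np.cos(a),np.sin(a),0]); Z=np.array([0,0,-1.]); T=np.stack([X,np.cross(Z,X),Z],1)
    d=np.array([x,y,z])-Z*r.nose_length-p
    print("t",round(s["time_s"],2),"tip",np.round(p+R[:,2]*r.nose_length,4),"F",np.round(s["wrist_force"],1),"w",round(s["gripper_width"],3))
    print("shift",np.round(R.T@d*1000,1),"turn",np.round(np.degrees(Ro.from_matrix(R.T@T).as_rotvec()),1))
if __name__=="__main__": go(*map(float,sys.argv[1:]))
E
python3 -m creep '[[-1,-476,275,0,0,0,27],[-1,-476,275,0,0,0,27],[-1,-476,275,0,0,0,27],[-1,-476,275,0,0,0,27],[-1,-476,275,0,0,0,27],[-1,-476,275,0,0,0,27],[-1,-476,275,0,0,0,27],[-1,-476,275,0,0,0,27]]'
python3 g.py .582 -.106 .2
```

```text
time_s: 1.37
tcp_pos: [0.455, -0.2928, 0.4052]
ee_rot: [[-1.0, 0.017, 0.001], [0.017, 1.0, -0.0], [-0.001, -0.0, -1.0]]
wrist_force: [0.3, 0.1, -0.2]
gripper_width: 0.476
gripper_force: 0.0
t 1.37 tip [ 0.4551 -0.2928  0.223 ] F [ 0.3  0.1 -0.2] w 0.476
shift [-123.7  189.    23. ] turn [-0.  0. -0.]
```

```bash
python3 -m creep '[[-1,-124,189,23,0,0,0],[-1,-124,189,23,0,0,0],[-1,-124,189,23,0,0,0],[-1,-124,189,23,0,0,0],[-1,-124,189,23,0,0,0],[-1,-124,189,23,0,0,0],[-1,-124,189,23,0,0,0],[-1,-124,189,23,0,0,0]]' | tail -2
python3 g.py .582 -.106 .106
```

```text
gripper_width: 0.006
gripper_force: 0.0
t 2.03 tip [ 0.5818 -0.1068  0.1991] F [-0.7 -0.3 -0.6] w 0.006
shift [-0.1  0.8 93.1] turn [-0.  -0.1  0.1]
```

```bash
python3 -m creep '[[-1,0,1,40,0,0,0],[-1,0,1,75,0,0,0],[-1,0,1,93,0,0,0],[-1,0,1,93,0,0,0],[-1,6,1,93,0,0,0],[-1,12,1,92,0,0,0],[-1,18,1,89,0,0,0],[-1,24,1,86,0,0,0]]' | grep -v rot
python3 - <<'E'
from h import *
rgb,d=cap("scene"); cv2.imwrite("pics/c1.png",cv2.resize(rgb[130:290,200:420,::-1],None,fx=3,fy=3))
from g import go; go(.51,-.106,.0922)
E
```

```text
time_s: 2.7
tcp_pos: [0.5576, -0.1066, 0.2981]
wrist_force: [1.9, 0.4, -0.9]
gripper_width: 0.008
gripper_force: 0.9
t 2.75 tip [ 0.5574 -0.1065  0.1164] F [0.2 0.1 0.2] w 0.004
shift [46.7 -0.2 24. ] turn [ 0.   0.3 -0. ]
```

View pics/c1.png

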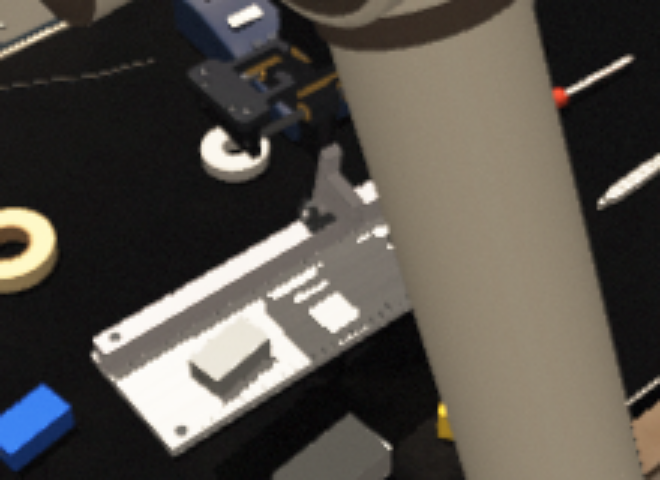

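```bash
python3 -m creep '[[-1,12,0,0,0,0,0],[-1,23,0,4,0,0,0],[-1,32,0,9,0,0,0],[-1,40,0,16,0,0,0],[-1,48,0,24,0,0,0],[-1,53,0,33,0,0,0],[-1,57,0,41,0,0,0],[-1,57,0,41,0,0,0]]' | grep -v rot
python3 g.py .4985 -.106 .062
```

```text
time_s: 3.42
tcp_pos: [0.4995, -0.1054, 0.2544]
wrist_force: [0.6, -0.8, 0.0]
gripper_width: 0.005
gripper_force: 0.0
t 3.42 tip [ 0.4992 -0.1053  0.0722] F [ 0.6 -0.8  0. ] w 0.005
shift [ 1.  -0.6 10.2] turn [ 0.  -0.1 -0. ]
```

```bash
for i in 1; do python3 -m creep '[[-1,1,0,3,0,0,0],[-1,1,0,6,0,0,0],[-1,1,0,8,0,0,0],[-1,1,0,9,0,0,0]]' | grep -E "tcp|force"; python3 -m creep '[[-1,0,0,0.5,0,0,0],[-1,0,0,0.5,0,0,0]]' | grep -E "tcp|wrist"; done
```

```text
tcp_pos: [0.4994, -0.1054, 0.2455]
wrist_force: [-1.0, -0.5, 1.5]
gripper_force: 0.7
tcp_pos: [0.4997, -0.1054, 0.2451]
wrist_force: [0.1, -0.5, 0.1]
```

```bash
python3 -m creep '[[-1,0,0,0.5,0,0,0],[-1,0,0,0.5,0,0,0]]' | grep -E "tcp|wrist"
```

```text
tcp_pos: [0.4999, -0.1054, 0.2448]
wrist_force: [-1.2, -0.9, -0.3]
```

```bash
python3 -m creep '[[-1,0,0,0.7,0,0,0],[-1,0,0,0.7,0,0,0]]' | grep -E "tcp|wrist"
```

```text
tcp_pos: [0.4998, -0.1054, 0.2446]
wrist_force: [-0.7, 0.2, 3.4]
```

```bash
python3 -m creep '[[-1,0,0,0.7,0,0,0],[-1,0,0,0.7,0,0,0]]' | grep -E "tcp|wrist"
```

```text
tcp_pos: [0.4998, -0.1053, 0.2445]
wrist_force: [-2.1, 0.7, 8.5]
```

```bash
python3 -m creep '[[-1,0,0,0.5,0,0,0],[-1,0,0,0.5,0,0,0]]' | grep -E "tcp|wrist"
```

```text
tcp_pos: [0.4998, -0.1053, 0.2444]
wrist_force: [-2.9, 1.4, 10.9]
```

```bash
python3 -m creep '[[-1,0,0,-20,0,0,0],[0,2,30,-40,0,0,-3],[1,8,70,-50,0,0,-9.5],[1,8,110,-50,0,0,-9.5],[1,8,143,-50,0,0,-9.5],[1,8,143,-50,0,0,-9.5],[1,8,143,-50,0,0,-9.5]]' | grep -E "wrist|width"
python3 - <<'E'
from h import *
for n in("scene","top"):
    rgb,d=cap(n); Q=cloud(n,d); x,y,z=Q[...,0],Q[...,1],Q[...,2]
    f=Q[(z>.045)&(z<.1)&(x>.46)&(x<.62)&(y>-.14)&(y<-.08)]
    print(n,len(f),np.round(np.percentile(f,[2,50,98],axis=0),4).tolist() if len(f) else "")
    if len(f):
        l=f[f[:,0]<.53]; print("lip",len(l),np.polyfit(l[:,0],l[:,2],1) if len(l)>5 else "",np.round(np.percentile(l,[2,98],axis=0),4).tolist() if len(l) else "")
    b=Q[(z>.032)&(z<.042)&(x>.45)&(x<.525)&(y>-.03)&(y<.1)]
    if len(b)>20: print("block",len(b),cv2.minAreaRect((b[:,:2]*1000).astype(np.float32)))
    if n=="scene": cv2.imwrite("pics/c2.png",cv2.resize(rgb[130:290,200:420,::-1],None,fx=3,fy=3))
from g import go; go(.491,.037,.016,188.5)
E
```

```text
wrist_force: [0.5, -0.3, 0.6]
gripper_width: 0.374
scene 281 [[0.4777, -0.1221, 0.0456], [0.5277, -0.1024, 0.0603], [0.5572, -0.0879, 0.0648]]
lip 147 [-0.00543366  0.06182215] [[0.477, -0.1126, 0.0474], [0.5284, -0.0964, 0.0644]]
block 293 ((492.2818908691406, 37.11237716674805), (35.921470642089844, 61.250877380371094), 8.46420955657959)
top 226 [[0.4766, -0.1246, 0.0454], [0.5303, -0.1073, 0.0597], [0.5644, -0.0896, 0.0654]]
lip 112 [0.02472743 0.04776215] [[0.4752, -0.1142, 0.0539], [0.5288, -0.0993, 0.0645]]
block 49 ((482.88458251953125, 35.57309341430664), (21.013134002685547, 59.110084533691406), 1.7409577369689941)
t 5.27 tip [0.4938 0.0375 0.1104] F [-0.1 -0.8 -0.1] w 0.468
shift [ 2.9 -0.1 94.4] turn [-0. -0.  0.]
```

View pics/c2.png

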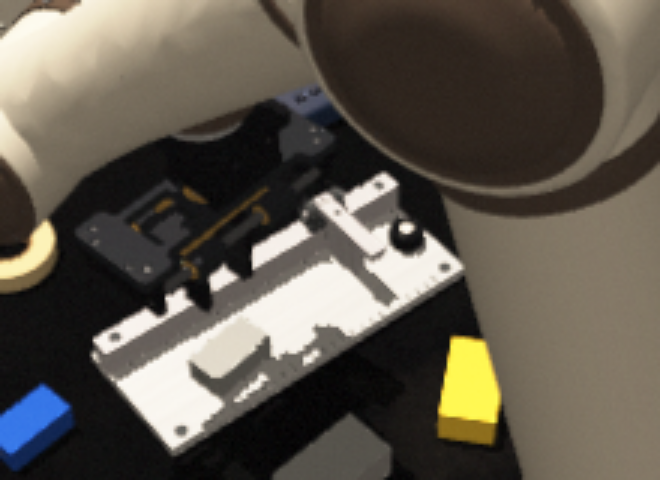

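```bash
python3 -m creep '[[1,2,0,10,0,0,0],[1,2,0,30,0,0,0],[1,2,0,45,0,0,0],[1,2,0,50,0,0,0],[1,2,0,50,0,0,0],[1,2,0,50,0,0,0],[1,2,0,50,0,0,0],[1,2,0,50,0,0,0]]' | grep -E "wrist|width"
python3 g.py .4915 .037 .017 188.5
```

```text
wrist_force: [0.9, 0.6, -0.3]
gripper_width: 0.983
t 5.93 tip [0.4928 0.0374 0.0616] F [ 0.9  0.6 -0.3] w 0.983
shift [ 1.1 -0.2 44.6] turn [ 0.   0.1 -0. ]
```

```bash
python3 -m creep '[[1,1,0,20,0,0,0],[1,1,0,38,0,0,0],[1,1,0,44,0,0,0],[1,1,0,44,0,0,0],[0.4,1,0,44,0,0,0],[0.4,1,0,44,0,0,0],[0.4,1,0,44,0,0,0],[0.3,1,0,44,0,0,0]]' | grep -E "wrist|width|force"
python3 g.py .524 .037 .017 179
```

```text
wrist_force: [-0.1, 0.4, -0.2]
gripper_width: 0.779
gripper_force: 0.0
t 6.6 tip [0.4917 0.0375 0.0175] F [-0.1  0.4 -0.2] w 0.779
shift [-32.2  -5.2   0.6] turn [0.  0.1 9.5]
```

```bash
python3 -m creep '[[0,0,0,0,0,0,0],[0,0,0,0,0,0,0],[0,0,0,0,0,0,0],[0,0,0,0,0,0,0],[0,-6,-1,0,0,0,3],[0,-13,-2,0,0,0,6],[0,-22,-3.5,0,0,0,9.5],[0,-28,-4.5,0,0,0,9.5]]' | grep -E "wrist|width|force"
python3 g.py .526 .037 .017 179
```

```text
wrist_force: [-8.3, -0.7, 13.4]
gripper_width: 0.686
gripper_force: 30.0
t 7.27 tip [0.5167 0.0361 0.0173] F [-8.3 -0.7 13.4] w 0.686
shift [-8.2  0.7  0.2] turn [-0.1 -0.3 -0.1]
```

```bash
python3 -m creep '[[0,0,0,0,0,0,0],[0,0,0,0,0,0,0]]' | grep -E "tcp|wrist"
python3 - <<'E'
from h import *
for n in("scene","top"):
    rgb,d=cap(n); Q=cloud(n,d); x,y,z=Q[...,0],Q[...,1],Q[...,2]
    if n=="scene": cv2.imwrite("pics/c3.png",cv2.resize(rgb[190:290,220:370,::-1],None,fx=4.5,fy=4.5)); 
s=r.sense(); print(s["wrist_force"],s["moment"])
from g import go; go(.526,.037,.017,179)
E
```

```text
tcp_pos: [0.5189, 0.0366, 0.1994]
wrist_force: [-4.4, -1.5, 7.8]
[-3.3132402  -2.24070122  7.45445034] [-0.42532501  0.88751804 -0.00208648]
t 7.53 tip [0.5185 0.0364 0.0173] F [-3.3 -2.2  7.5] w 0.689
shift [-7.1  0.6  0.2] turn [-0.1 -0.1 -0. ]
```

View pics/c3.png

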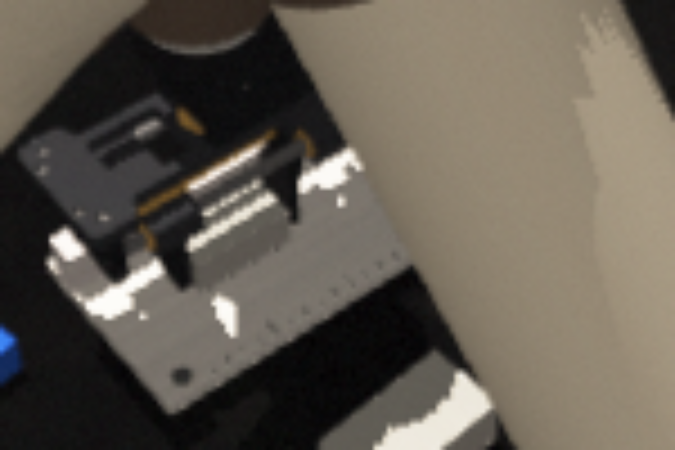

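```bash
python3 -m creep '[[0,-1.5,0,0,0,0,0],[0,-3,0,0,0,0,0],[0,-4,0,0,0,0,0],[0,-4,0,0,0,0,0]]' | grep -E "tcp|wrist"
```

```text
tcp_pos: [0.5215, 0.0365, 0.1995]
wrist_force: [-8.7, 1.1, 14.0]
```

```bash
python3 -m creep '[[0,-1,0,0,0,0,0],[0,-1.5,0,0,0,0,0],[0,-1.5,0,0,0,0,0]]' | grep -E "tcp|wrist"
```

```text
tcp_pos: [0.5229, 0.0364, 0.1995]
wrist_force: [-9.0, 0.1, 14.5]
```

```bash
python3 -m creep '[[0,-0.7,0,0,0,0,0],[0,-1,0,0,0,0,0],[0,-1,0,0,0,0,0]]' | grep -E "tcp|wrist"
```

```text
tcp_pos: [0.5238, 0.0363, 0.1995]
wrist_force: [-10.1, 0.7, 14.5]
```

```bash
python3 -m creep '[[0,0,0,-0.7,0,0,0],[0,-0.5,0,-0.7,0,0,0],[0,-1,0,-0.7,0,0,0],[0,-1,0,-0.7,0,0,0]]' | grep -E "tcp|wrist"
```

```text
tcp_pos: [0.5256, 0.0365, 0.1995]
wrist_force: [-6.0, -0.1, 9.0]
```

```bash
python3 -m creep '[[0,-0.5,0,0,0,0,0],[0,-1,0,0,0,0,0],[0,-1,0,0,0,0,0]]' | grep -E "tcp|wrist"
```

```text
tcp_pos: [0.5266, 0.0364, 0.1995]
wrist_force: [-6.9, 0.1, 7.7]
```

```bash
python3 -m creep '[[0,-0.5,0,0,0,0,0],[0,-1,0,0,0,0,0],[0,-1,0,0,0,0,0]]' | grep -E "tcp|wrist"
```

```text
tcp_pos: [0.5276, 0.0365, 0.1995]
wrist_force: [-6.4, 0.1, 7.2]
```

```bash
python3 -m creep '[[0,-0.5,0,0,0,0,0],[0,-1,0,0,0,0,0],[0,-1,0,0,0,0,0]]' | grep -E "tcp|wrist"
```

```text
tcp_pos: [0.5279, 0.0364, 0.1995]
wrist_force: [-9.5, 0.3, 9.2]
```

```bash
python3 -m creep '[[0,-0.5,0,0,0,0,0],[0,-1,0,0,0,0,0],[0,-1,0,0,0,0,0]]' | grep -E "tcp|wrist"
```

```text
tcp_pos: [0.5283, 0.0365, 0.1995]
wrist_force: [-11.4, 3.0, 12.6]
```

```bash
python3 -m creep '[[1,0,0,0,0,0,0],[1,0,0,0,0,0,0],[1,0,0,0,0,0,0],[1,0,0,0,0,0,0],[1,0,0,-15,0,0,0],[1,0,0,-35,0,0,0],[1,0,15,-70,0,0,0],[-1,0,50,-70,0,0,0]]' | grep -E "tcp|wrist|width"
python3 - <<'E'
from h import *
for n in("scene","top"):
    rgb,d=cap(n); Q=cloud(n,d); x,y,z=Q[...,0],Q[...,1],Q[...,2]
    b=Q[(z>.028)&(z<.0368)&(x>.49)&(x<.56)&(y>-.03)&(y<.1)]
    if len(b)>20: print(n,len(b),cv2.minAreaRect((b[:,:2]*1000).astype(np.float32)))
    if n=="scene": cv2.imwrite("pics/c4.png",cv2.resize(rgb[190:290,220:370,::-1],None,fx=4.5,fy=4.5))
from g import go; go(.526,.095,.018,179)
E
```

```text
tcp_pos: [0.5338, 0.0857, 0.2751]
wrist_force: [1.8, 1.1, 0.9]
gripper_width: 0.971
scene 376 ((533.6297607421875, 34.85552978515625), (128.52528381347656, 51.08501052856445), 89.74551391601562)
top 106 ((531.0865478515625, 13.391845703125), (40.114253997802734, 99.28384399414062), 40.8064079284668)
t 10.47 tip [0.5342 0.0902 0.0893] F [-0.9  0.3 -0.8] w 0.903
shift [ 7.6  5.  71.2] turn [0.2 0.3 0.2]
```

View pics/c4.png

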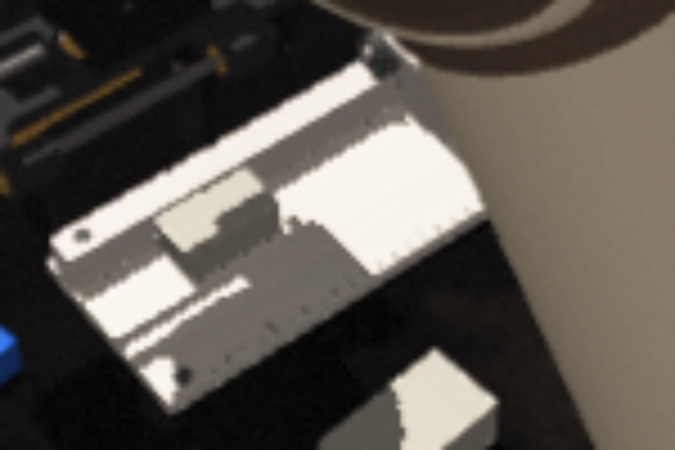

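```bash
python3 -m creep '[[-1,8,10,0,0,0,0],[-1,8,12,0,0,0,0],[-1,8,12,0,0,0,0],[-1,8,12,20,0,0,0],[-1,8,12,20,0,0,0],[-1,8,12,20,0,0,0],[-1,8,12,20,0,0,0],[-1,8,12,20,0,0,0]]' >/dev/null
python3 -m creep '[[-1,0,0,0,0,0,0],[-1,0,0,0,0,0,0],[-1,0,0,0,0,0,0],[-1,0,0,0,0,0,0]]' | grep width
python3 g.py .525 .1 .018 179
```

```text
gripper_width: 0.038
t 11.47 tip [0.5242 0.099  0.0676] F [-0.3  0.   0.6] w 0.038
shift [-0.8  1.1 49.6] turn [0. 0. 0.]
```

```bash
python3 -m creep '[[-1,-1,1,20,0,0,0],[-1,-1,1,40,0,0,0],[-1,-1,1,50,0,0,0],[-1,-1,1,50,0,0,0],[-1,-1,1,50,0,0,0],[-1,-1,-5,50,0,0,0],[-1,-1,-10,50,0,0,0],[-1,-1,-15,50,0,0,0]]' | grep -E "tcp|wrist"
python3 g.py .525 -.038 .018 179
```

```text
tcp_pos: [0.525, 0.0834, 0.2005]
wrist_force: [-0.4, -0.0, 0.1]
t 12.13 tip [0.5253 0.0836 0.0183] F [-0.4 -0.   0.1] w 0.005
shift [  -2.1 -121.4    0.2] turn [0.  0.1 0. ]
```

```bash
python3 -m creep '[[-1,0,-6,0,0,0,0],[-1,0,-12,0,0,0,0],[-1,0,-20,0,0,0,0],[-1,0,-28,0,0,0,0],[-1,0,-36,0,0,0,0],[-1,0,-44,0,0,0,0],[-1,0,-50,0,0,0,0],[-1,0,-50,0,0,0,0]]' | grep -E "tcp|wrist"
```

```text
tcp_pos: [0.524, 0.033, 0.2]
wrist_force: [-0.1, -0.5, -0.1]
```

Run:
```python
from h import *
for n in("scene","top"):
    rgb,d=cap(n); Q=cloud(n,d); x,y,z=Q[...,0],Q[...,1],Q[...,2]
    m=(z>.031)&(z<.0368)&(x>.50)&(x<.538)&(y>-.1)&(y<.04); b=Q[m]
    print(n,len(b),np.round(np.percentile(b[:,1],[1,5,50,95,99]),4) if len(b) else "")
    if n=="scene": cv2.imwrite("pics/c5.png",cv2.resize(rgb[180:280,230:380,::-1],None,fx=4.5,fy=4.5))
```

```text
scene 119 [-0.0349 -0.0326 -0.0037  0.0277  0.0363]
top 0
```

View pics/c5.png

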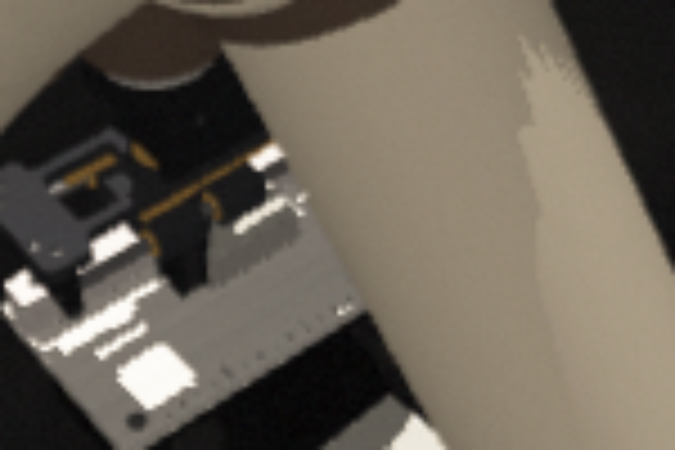

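Block is sliding flush along the fence; about 64 mm remain to the flag.

```bash
python3 -m creep '[[-1,0,-6,0,0,0,0],[-1,0,-14,0,0,0,0],[-1,0,-22,0,0,0,0],[-1,0,-30,0,0,0,0],[-1,0,-38,0,0,0,0],[-1,0,-46,0,0,0,0],[-1,0,-52,0,0,0,0],[-1,0,-55,0,0,0,0]]' | grep -E "tcp|wrist"
```

```text
tcp_pos: [0.523, -0.022, 0.1996]
wrist_force: [-1.0, 5.0, 2.3]
```

```bash
python3 -m creep '[[-1,0,-1,0,0,0,0],[-1,0,-2,0,0,0,0],[-1,0,-3,0,0,0,0],[-1,0,-4,0,0,0,0]]' | grep -E "tcp|wrist"
```

```text
tcp_pos: [0.523, -0.0249, 0.1997]
wrist_force: [-2.6, 4.6, 1.2]
```

```bash
python3 -m creep '[[-1,0,-0.5,0,0,0,0],[-1,0,-1,0,0,0,0],[-1,0,-1.5,0,0,0,0]]' | grep -E "tcp|wrist"
```

```text
tcp_pos: [0.5229, -0.0265, 0.1996]
wrist_force: [-0.8, 4.5, 3.0]
```

```bash
python3 -m creep '[[-1,0,-0.5,0,0,0,0],[-1,0,-1,0,0,0,0],[-1,0,-1.5,0,0,0,0]]' | grep -E "tcp|wrist"
```

```text
tcp_pos: [0.5229, -0.028, 0.1996]
wrist_force: [-1.7, 4.9, 2.5]
```

```bash
python3 -m creep '[[-1,0,-0.5,0,0,0,0],[-1,0,-1,0,0,0,0]]' | grep -E "tcp|wrist"
```

```text
tcp_pos: [0.5229, -0.0291, 0.1996]
wrist_force: [-0.6, 4.8, 2.1]
```

```bash
python3 -m creep '[[-1,0,-0.5,0,0,0,0],[-1,0,-0.8,0,0,0,0]]' | grep -E "tcp|wrist"
```

```text
tcp_pos: [0.5229, -0.0299, 0.1996]
wrist_force: [-1.2, 5.1, 4.0]
```

```bash
python3 -m creep '[[-1,0,-0.5,0,0,0,0],[-1,0,-0.8,0,0,0,0]]' | grep -E "tcp|wrist"
```

```text
tcp_pos: [0.5229, -0.0307, 0.1996]
wrist_force: [-1.0, 5.4, 3.2]
```

```bash
python3 -m creep '[[-1,0,-0.4,0,0,0,0],[-1,0,-0.6,0,0,0,0]]' | grep -E "tcp|wrist"
```

```text
tcp_pos: [0.5228, -0.0312, 0.1997]
wrist_force: [-1.6, 6.4, 3.4]
```

```bash
python3 -m creep '[[-1,0,-0.4,0,0,0,0],[-1,0,-0.6,0,0,0,0]]' | grep -E "tcp|wrist"
```

```text
tcp_pos: [0.5228, -0.0314, 0.1996]
wrist_force: [-1.3, 9.9, 3.2]
```

```bash
python3 -m creep '[[-1,0,-0.4,0,0,0,0],[-1,0,-0.4,0,0,0,0]]' | grep -E "tcp|wrist"
```

```text
tcp_pos: [0.5228, -0.0315, 0.1997]
wrist_force: [-2.0, 10.5, 3.1]
```

```bash
python3 -m creep '[[-1,0,0,0,0,0,0],[-1,0,0,0,0,0,0],[-1,0,0,0,0,0,0],[-1,0,0,0,0,0,0]]' | grep -E "tcp|wrist"
```

```text
tcp_pos: [0.5228, -0.0314, 0.1996]
wrist_force: [-1.2, 9.9, 4.6]
```

```bash
python3 -m creep '[[-1,0,-0.2,0,0,0,0],[-1,0,-0.3,0,0,0,0],[-1,0,-0.3,0,0,0,0],[-1,0,-0.3,0,0,0,0],[-1,0,-0.3,0,0,0,0],[-1,0,-0.3,0,0,0,0],[-1,0,-0.3,0,0,0,0],[-1,0,-0.3,0,0,0,0]]' | grep -E "tcp|wrist"
```

```text
tcp_pos: [0.5228, -0.0315, 0.1997]
wrist_force: [-1.3, 11.2, 3.2]
```

```bash
python3 -m creep '[[-1,0,0,0,0,0,0],[-1,0,0,0,0,0,0],[-1,0,0,0,0,0,0],[-1,0,0,0,0,0,0],[-1,0,0,0,0,0,0],[-1,0,0,0,0,0,0],[-1,0,0,0,0,0,0],[-1,0,0,0,0,0,0]]' | grep -E "tcp|wrist"
```

```text
tcp_pos: [0.5228, -0.0315, 0.1997]
wrist_force: [-2.4, 12.6, 3.7]
```

Now back off along +y, raise, clear the view, and check the seat.

```bash
python3 -m creep '[[-1,0,2,0,0,0,0],[-1,0,8,0,0,0,0],[-1,0,20,0,0,0,0],[-1,0,30,-20,0,0,0],[-1,0,45,-55,0,0,0],[-1,0,70,-90,0,0,0],[-1,0,105,-100,0,0,0],[-1,0,140,-110,0,0,0]]' | grep -E "tcp|wrist"
python3 - <<'E'
from h import *
for n in("scene","top"):
    rgb,d=cap(n); Q=cloud(n,d); x,y,z=Q[...,0],Q[...,1],Q[...,2]
    b=Q[(z>.032)&(z<.0366)&(x>.49)&(x<.541)&(y>-.12)&(y<.0)]
    if len(b)>20: print(n,len(b),cv2.minAreaRect((b[:,:2]*1000).astype(np.float32)),np.round(np.percentile(b,[2,98],axis=0)[:,:2],4).tolist())
    l=Q[(z>.05)&(z<.1)&(x>.46)&(x<.52)&(y>-.14)&(y<-.08)]
    if len(l)>10: print("lip",len(l),np.median(l[:,2]),np.polyfit(l[:,0],l[:,2],1))
    p=Q[(z>.022)&(z<.032)&(x>.47)&(x<.538)&(y>-.19)&(y<-.125)]
    if len(p): print("puck",np.round(np.median(p,0),4))
    cv2.imwrite(f"pics/c6{n}.png",cv2.resize(rgb[150:250,230:380,::-1],None,fx=5,fy=5))
E
```

```text
tcp_pos: [0.5252, 0.1086, 0.3118]
wrist_force: [1.0, 0.2, -1.2]
scene 189 ((521.6716918945312, -73.11172485351562), (66.60797119140625, 39.07027053833008), 88.1496353149414) [[0.5067, -0.1009], [0.5404, -0.041]]
lip 113 0.06020786996939165 [0.00757119 0.05586641]
puck [ 0.5038 -0.1488  0.0271]
top 151 ((523.7382202148438, -80.45182800292969), (33.66990661621094, 77.02252960205078), 1.0693696737289429) [[0.5067, -0.0979], [0.5406, -0.0425]]
lip 92 0.06035980422206366 [0.01468382 0.05293862]
puck [ 0.5036 -0.1608  0.0268]
```

View pics/c6scene.png

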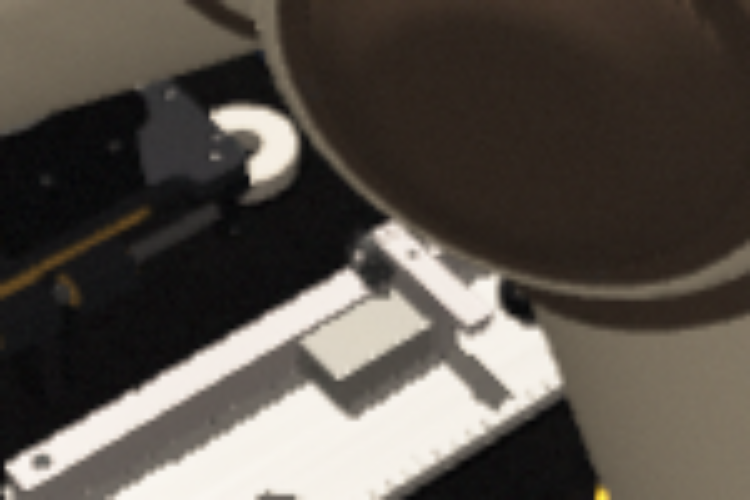

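View pics/c6top.png

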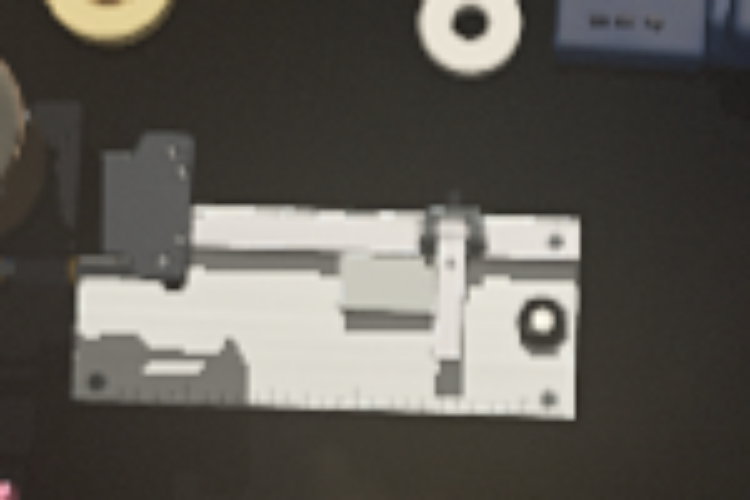

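Run:
```python
from h import *
for n in("scene","top"):
    rgb,d=cap(n); Q=cloud(n,d); x,y,z=Q[...,0],Q[...,1],Q[...,2]
    b=Q[(abs(z-.0345)<.003)&(x>.50)&(x<.5415)&(y>-.092)&(y<-.045)]
    e=[];yy=[]
    for lo in np.arange(-.092,-.046,.006):
        w=b[(b[:,1]>=lo)&(b[:,1]<lo+.006)]
        if len(w)>3: yy.append(lo+.003); e.append(w[:,0].min())
    f=Q[(abs(z-.0385)<.0012)&(x>.55)&(x<.575)&(y<.03)&((y>-.07)|(y<-.14))]
    print(n,"near edge",np.round(e,4),"slope deg",np.degrees(np.polyfit(yy,e,1)[0]))
    c=np.percentile(b[:,0],50); print("median x",c)
```

```text
scene near edge [0.5073 0.5078 0.507  0.5056 0.5083 0.5087 0.5071 0.5072] slope deg 0.49172292226612446
median x 0.5250323752152588
top near edge [0.5072 0.5069 0.5072 0.5071 0.5073 0.5069 0.5068 0.5067] slope deg -0.5158977667830238
median x 0.5225565055931588
```

```bash
python3 -m creep '[[-1,20,-30,0,0,0,0],[-1,37,-70,0,0,0,0],[-1,37,-110,0,0,0,0],[-1,37,-150,0,0,0,0],[-1,37,-171,0,0,0,0],[-1,37,-171,20,0,0,0],[-1,37,-171,20,0,0,0]]' | grep -E "tcp|wrist"
python3 g.py .485 -.062 .020 179
```

```text
tcp_pos: [0.4831, -0.0654, 0.2863]
wrist_force: [-0.0, 0.4, -0.8]
t 18.52 tip [ 0.4817 -0.0655  0.1041] F [-0.   0.4 -0.8] w 0.006
shift [-2.4  3.5 84.1] turn [-0.  -0.4 -0.3]
```

```bash
python3 -m creep '[[-1,-2,4,30,0,0,0],[-1,-2,4,60,0,0,0],[-1,-2,4,80,0,0,0],[-1,-2,4,84,0,0,0],[-1,-2,4,84,0,0,0],[-1,-5,4,84,0,0,0],[-1,-8,4,84,0,0,0],[-1,-10,4,84,0,0,0]]' | grep -E "tcp|wrist"
```

```text
tcp_pos: [0.4964, -0.0589, 0.2071]
wrist_force: [0.5, -0.2, -0.5]
```

```bash
python3 -m creep '[[-1,-0.7,0,0,0,0,0],[-1,-1.4,0,0,0,0,0],[-1,-1.4,0,0,0,0,0]]' | grep -E "tcp|wrist"
```

```text
tcp_pos: [0.4969, -0.0591, 0.2061]
wrist_force: [0.3, 1.2, 0.3]
```

```bash
python3 -m creep '[[-1,-0.7,0,0,0,0,0],[-1,-1,0,0,0,0,0],[-1,-1,0,0,0,0,0]]' | grep -E "tcp|wrist"
```

```text
tcp_pos: [0.4977, -0.0592, 0.2056]
wrist_force: [-0.4, -0.5, 0.5]
```

```bash
python3 -m creep '[[-1,-0.7,0,0,0,0,0],[-1,-1,0,0,0,0,0],[-1,-1,0,0,0,0,0]]' | grep -E "tcp|wrist"
```

```text
tcp_pos: [0.4988, -0.0592, 0.2056]
wrist_force: [-0.4, 0.5, 0.3]
```

```bash
python3 -m creep '[[-1,-0.7,0,0,0,0,0],[-1,-1,0,0,0,0,0],[-1,-1,0,0,0,0,0]]' | grep -E "tcp|wrist"
```

```text
tcp_pos: [0.4993, -0.0592, 0.2054]
wrist_force: [-1.3, -0.2, 1.9]
```

```bash
python3 -m creep '[[-1,-0.7,0,0,0,0,0],[-1,-0.7,0,0,0,0,0]]' | grep -E "tcp|wrist"
```

```text
tcp_pos: [0.4996, -0.0593, 0.2053]
wrist_force: [-3.3, 1.0, 1.6]
```

```bash
python3 -m creep '[[-1,-0.5,0,0,0,0,0],[-1,-0.7,0,0,0,0,0],[-1,-0.7,0,0,0,0,0]]' | grep -E "tcp|wrist"
```

```text
tcp_pos: [0.4999, -0.0593, 0.2053]
wrist_force: [-6.0, 1.6, 4.4]
```

```bash
python3 -m creep '[[-1,-0.4,0,0,0,0,0],[-1,-0.4,0,0,0,0,0],[-1,-0.4,0,0,0,0,0]]' | grep -E "tcp|wrist"
```

```text
tcp_pos: [0.5, -0.0593, 0.2052]
wrist_force: [-7.1, 1.1, 3.8]
```

```bash
python3 -m creep '[[-1,3,0,0,0,0,0],[-1,12,0,0,0,0,0],[-1,15,0,-25,0,0,0],[-1,15,0,-60,0,0,0],[-1,0,25,-60,0,0,0],[-1,-22,60,-60,0,0,0],[-1,-22,60,-60,0,0,0],[-1,-22,60,-60,0,0,0]]' | grep -E "tcp|wrist"
python3 g.py .524 0 .018 179
```

```text
tcp_pos: [0.5254, 0.0018, 0.2659]
wrist_force: [-1.0, -1.2, -0.1]
t 21.52 tip [0.5259 0.0019 0.0837] F [-1.  -1.2 -0.1] w 0.007
shift [ 1.6 -1.8 65.7] turn [0.  0.2 0.1]
```

```bash
python3 -m creep '[[-1,2,0,30,0,0,0],[-1,2,0,55,0,0,0],[-1,2,0,65,0,0,0],[-1,2,0,65,0,0,0],[-1,2,-10,65,0,0,0],[-1,2,-18,65,0,0,0],[-1,2,-25,65,0,0,0],[-1,2,-28,65,0,0,0]]' | grep -E "tcp|wrist"
```

```text
tcp_pos: [0.5223, -0.0289, 0.2017]
wrist_force: [0.8, -0.1, -0.4]
```

```bash
python3 -m creep '[[-1,0,-1,0,0,0,0],[-1,0,-2,0,0,0,0],[-1,0,-2.5,0,0,0,0],[-1,0,-2.5,0,0,0,0]]' | grep -E "tcp|wrist"
```

```text
tcp_pos: [0.5221, -0.03, 0.2008]
wrist_force: [0.3, 0.5, -0.1]
```

```bash
python3 -m creep '[[-1,0,-0.5,0,0,0,0],[-1,0,-1,0,0,0,0],[-1,0,-1,0,0,0,0]]' | grep -E "tcp|wrist"
```

```text
tcp_pos: [0.522, -0.0309, 0.2005]
wrist_force: [0.6, 0.6, -0.5]
```

```bash
python3 -m creep '[[-1,0,-0.5,0,0,0,0],[-1,0,-1,0,0,0,0],[-1,0,-1,0,0,0,0]]' | grep -E "tcp|wrist"
```

```text
tcp_pos: [0.522, -0.0313, 0.2006]
wrist_force: [-0.9, 4.7, -0.2]
```

```bash
python3 -m creep '[[-1,0,-0.5,0,0,0,0],[-1,0,-0.5,0,0,0,0],[-1,0,-0.5,0,0,0,0]]' | grep -E "tcp|wrist"
```

```text
tcp_pos: [0.5219, -0.0315, 0.2006]
wrist_force: [0.1, 7.4, 0.9]
```

```bash
python3 -m creep '[[-1,0,-0.4,0,0,0,0],[-1,0,-0.7,0,0,0,0],[-1,0,-0.7,0,0,0,0],[-1,0,-0.7,0,0,0,0],[-1,0,-0.7,0,0,0,0],[-1,0,-0.7,0,0,0,0],[-1,0,-0.7,0,0,0,0],[-1,0,-0.7,0,0,0,0]]' | grep -E "tcp|wrist"
```

```text
tcp_pos: [0.5219, -0.0316, 0.2006]
wrist_force: [-3.2, 9.9, 0.1]
```

```bash
python3 -m creep '[[-1,0,0,0,0,0,0],[-1,0,0,0,0,0,0],[-1,0,0,0,0,0,0],[-1,0,0,0,0,0,0],[-1,0,0,0,0,0,0],[-1,0,0,0,0,0,0],[-1,0,0,0,0,0,0],[-1,0,0,0,0,0,0]]' | grep -E "tcp|wrist"
```

```text
tcp_pos: [0.5219, -0.0316, 0.2006]
wrist_force: [-1.9, 10.4, 1.1]
```

```bash
python3 -m creep '[[-1,0,1,0,0,0,0],[-1,0,5,0,0,0,0],[-1,0,15,0,0,0,0],[-1,0,30,-20,0,0,0],[-1,0,45,-55,0,0,0],[-1,0,70,-90,0,0,0],[-1,0,105,-100,0,0,0],[-1,0,140,-110,0,0,0]]' | grep -E "wrist"
python3 - <<'E'
from h import *
for n in("scene","top"):
    rgb,d=cap(n); Q=cloud(n,d); x,y,z=Q[...,0],Q[...,1],Q[...,2]
    b=Q[(abs(z-.0345)<.002)&(x>.50)&(x<.5415)&(y>-.102)&(y<-.02)]
    print(n,len(b),np.round(np.percentile(b,[2,98],axis=0)[:,:2],4).tolist())
    l=Q[(z>.05)&(z<.1)&(x>.46)&(x<.52)&(y>-.14)&(y<-.08)]
    print("lip",len(l),np.median(l[:,2]))
    p=Q[(z>.024)&(z<.032)&(x>.47)&(x<.53)&(y>-.19)&(y<-.13)]
    print("puck",np.round(p.mean(0),4))
print(r.sense()["time_s"])
E
```

```text
wrist_force: [0.5, 0.8, -1.0]
scene 177 [[0.5075, -0.1011], [0.5409, -0.0409]]
lip 112 0.06013117332846202
puck [ 0.5036 -0.1497  0.0273]
top 135 [[0.5069, -0.0954], [0.5401, -0.0422]]
lip 92 0.06012644276618728
puck [ 0.5031 -0.1615  0.0272]
25.3667
```

Seated: block spans y −0.101 to −0.041 against the flag and x 0.507 to 0.541 against the fence; the flag is level and the puck has not moved.

```bash
python3 -c "
from station import r
print(r.finish_job())"
```

```text
the job is handed in; nothing more can be done
None
```

The job is handed in at about 25 s: the flag is fully down (pressed with about 11 N), and the block is flush to the fence and seated on the flag after two presses of 10–13 N held over a second each, with the robot clear and the puck unmoved.

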